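# Lock the cheese portioning board's fence with its thumbscrew

### The arm

A 6-joint arm with a two-finger parallel gripper is mounted at the origin on the work surface. World frame = base frame: x ahead of the robot, y to its left, z up, the work surface at z = 0. Lengths are in m, angles in rad, forces in N, time in s.
With the tool pointing down it reaches from about 0.35 to 0.85 m from the base axis. Payload 8.1 kg.
Tool frame: the origin (TCP) lies on the centre line of the jaws, within the pads' length; the fingertips stand 19 mm ahead of it and the grasp point (between the pads) is the TCP (robot.tips_ahead is the distance from the TCP to the fingertips, in m); y points along the fingers, z is the direction in which the jaws open and shut, and the axes are right-handed (so a half turn about y gives the same grasp; the last joint's range is limited). The gripper opens to 93 mm and grips with 3 to 60 N. Pads are 15 mm wide; open, the fingers measure 128 mm over their backs; the gripper's body (75 mm by 188 mm) begins 65 mm behind the grasp point.
Start: joints at [1.038, 0.13, 1.488, -0, 1.523, -0.085], TCP at [0.26, 0.541, 0.238] pointing down, gripper open.
Joint ranges: [-2.96, 2.96], [-0.89, 2.26], [0.02, 2.5], [-1.34, 4.48], [0, 2.73], [-2.66, 2.66]. Speed limits (rad/s): [2.39, 2.39, 2.79, 3.14, 3.14, 3.14].

### API

Orientations are given as a rotation vector (axis times angle).
In Python, from plant import robot, imaging, models gives the robot as it stands.
- The arm moves only by the tool carry_out, never from a script. Its argument "motion" is one flat list of numbers, 7 for each row, row after row: the shift along the tool's x, y, z in m, then the turn, a rotation vector about the tool's x, y, z in degrees, then the opening, from -1 (shut) to 1 (fully open). A call has exactly 5 rows; each row shifts and turns the pose as measured when the row begins, along the tool's axes as they then stand; what a row does not reach is not made up. A row lasts 1/10 s, in which the tool goes at most 50 mm and 8.59 degrees, less where a joint would pass 70% of its speed; a pose out of reach is approached as far as the arm can. A call is refused whole if a number of a shift passes 0.05 or a number of a turn 8.59, either way. A call with a gripper value outside its range is refused whole. The fingers move at their own pace and stop on an object; "squeeze" is the grip in N (left out, the last holds). Time passes only in rows, so rows that do not move let the fingers close, or fill a call up. It gives the time, the measured TCP pose, the force and the opening at its end, in the units of the state.
- robot.read_state(): the state, without advancing time (a new reading comes with each control period).
- imaging.read_camera(name): name is "scene" or "top"; returns the picture (420x560x3 uint8, blue, green, red); there is no depth.
- imaging.camera_model(name): a dict with "K" (3x3 intrinsics, pixels), "k1" (the pictures are not rectified: a ray, as slopes to the right and down, at radius r is drawn at 1 + k1 r^2 times it, then the intrinsics apply), "position" and "orientation" of the camera in the world. Camera axes: x right, y down, z forward; pixel columns grow to the right and rows downward; lengths in m; the calibration is good to about 2 mm. A picture is of the moment at which its call begins. camera_model takes no time and is no camera call.
- robot.close_job(): hands the job in, once; it reports no verdict.
Trained networks look in the newest picture that a camera, given by its name, has taken for a name from the list of things; names that differ only in an ending like _2 or _b are one class to them, and where a whole thing is asked for, a point or a joint stands for the part that bears it (a point fixed in the world has none). Each returns a list of dicts, best first, with "confidence" (0 to 1); they miss things now and then, are a little off and sometimes report something else, mostly with a low value. They report only what shows in the picture. A call takes as long as a camera call. They do not tell look-alikes from the thing itself.
- models.outline_of(camera, thing): "pixels" (420x560 bool, what is visible of it) and "pixel" ([column, row] in pixels, amid what is visible of it).
The state is a dict: "t": time; "q": joint angles; "dq": joint speeds; "joint_torque": joint torques, N m; "tool_pos": TCP position; "orientation": TCP orientation; "force": force on the tool from outside, world axes, zero at the start; "wrist_torque": the same for the moment, N m; "opening": finger opening in m.
Only numpy, scipy, OpenCV 4.12 (cv2) and the standard library are available. Lean on these libraries where they do the work, as an engineer would, in place of code of your own. Each camera call takes 0.05 s, during which the arm holds its last target.

### The job

Fasten the sliding fence of the cheese portioning board with the quarter-turn thumbscrew: put the screw into the slot in the fence's foot, slide the fence about the black mark until you feel the screw drop into the hidden slot in the plate underneath, push it fully home so that its collar sits on the foot, then give it a quarter turn to lock it and let go. Feel gently, without ramming the screw against the board, and leave the cheeses and the jar alone.

Things in the scene. Friction and masses are not known exactly. Their poses are not given: they have to be found in the camera images.
- screw: Quarter-turn thumbscrew, loose, upright, about 60 g. Origin on its axis at the underside of its round steel collar (28 mm across, 4 mm thick), the face that seats; z up its axis, x along the wing and the cross-bar, which are parallel (a half turn changes nothing). Starts in the wooden rest.
- screw_wing (a point): Middle of the screw's black plastic wing, 20 mm above its origin. The wing is 30 mm (screw x) by 10 mm (screw y), from 4 to 36 mm above the origin: the place to grip.
- screw_tip (a point): Centre of the screw's lower end, on its axis, 24.5 mm below the collar's underside. The steel stem is 8 mm across; its end carries a cross-bar 20 mm (screw x) by 8 mm (screw y), from 16.5 to 24.5 mm below the origin.
- rest: Fixed wooden block, 70 mm (x) by 60 mm (y) by 34 mm high; origin at the centre of its underside. The screw stands in its slot (23 by 11 mm, long way along x), collar on the block's top; lift it straight out by 30 mm or more.
- board: Fixed portioning board, 240 mm (x) by 340 mm (y) by 45 mm high, steel top on a beech frame; origin at the centre of its underside, z up. The fence slides along the board's y. Under the fence's foot, level with the board's top and out of sight, is a fixed rigid steel plate 8 mm thick with a slot 26 mm (board x) by 11 mm (board y); below it is room for the cross-bar to turn.
- mark (a point): Middle of the black line, 26 by 3.5 mm, on the board's top beside the foot (board x -66 mm, y -40 mm). The hidden plate's slot lies anywhere within 15 mm either way of this line along the board's y, different each time and not measured; across the board (x) it is in line with the foot's slot.
- fence (a joint): Place of the fence along the board's +y, 0 to 0.075 m; at 0.045 the foot's slot is level with the mark. It slides stiffly (about 2 N) and stays where left; the screw standing in its slot can drag it. With the slots out of line the screw's tip stops on the plate, its collar 18 mm above the foot; in line it drops until the collar sits on the foot, and then turns freely either way.
- fence_slot (a point): Centre of the slot's mouth on the upper face of the fence's aluminium foot (6 mm thick, that face 6.5 mm above the board's top). Slot 24 mm (board x) by 12 mm (board y), slightly bevelled: the wing must lie along the board's x to enter. The foot is 76 mm wide (x) and reaches from 45 mm before the slot to 85 mm past it along +y.
- fence_top (a point): Middle of the top edge of the fence's upright plate, 81 mm past the slot along the board's +y and 33 mm above the foot's face; the plate is 200 mm wide (board x), 8 mm thick.
- cheese: Bystander: block of pale cheese with rind, 90 x 54 x 50 mm, lying on the board's +y end. Leave alone.
- truckle: Bystander: black waxed round cheese, 92 mm across, 45 mm high. Leave alone.
- chutney: Bystander: jar with a dark lid, 66 mm across, 85 mm high. Leave alone.
Mind the look-alikes: they are no part of the job. There is more than one size of the screw; the one meant has the size given above.

How it is judged:
On the way, in this order (a step that is already met when the one before it is completed fails the run):
1. The screw's tip is in the slot of the fence's foot, 3 mm or more below the foot's upper face (horizontal distance between screw_tip and fence_slot below 0.006 m and z of screw_tip in the frame of fence_slot below -0.003 m and angle between screw's own z axis and vertical below 0.2 rad), for 0.05 s.
2. The screw has dropped through foot and plate: its collar is within 2.5 mm of the foot (horizontal distance between screw and fence_slot below 0.005 m and z of screw in the frame of fence_slot below 0.0025 m and angle between screw's own z axis and vertical below 0.12 rad and angle between the x axis of screw and the x axis of board, either way round below 0.5 rad), for 0.05 s.
At the end, for the whole second after the job is handed in: The thumbscrew is released and at rest in both slots, upright within 7 degrees, its collar on the foot (within 2.5 mm) and its axis within 5 mm of the slot's centre, its wing turned to within 23 degrees of the board's y (horizontal distance between screw and fence_slot below 0.005 m and z of screw in the frame of fence_slot below 0.0025 m and angle between screw's own z axis and vertical below 0.12 rad and angle between the x axis of screw and the y axis of board, either way round below 0.4 rad and linear speed of screw below 0.02 m/s and contact force between screw and the fingers below 0.1 N); the robot touches nothing.
It fails at once if The screw is pressed against the board, its plate or the fence with more than 40 N (contact force between screw and board above 40 N).
It fails at once if A bystander (cheese block, waxed cheese, jar) is moved by more than 15 mm (distance of any of cheese, truckle, chutney from where it was at the start of the episode above 0.015 m).
It also fails if it takes over 72 s, if anything falls off the work surface, if the arm or the gripper's body presses on something with over 40 N, if the wrist force passes 120 N, or if a joint passes its speed limit or range.

## Working session

There is one attempt and no reset: what is moved stays moved. The work goes in short steps, Python scripts to look and compute and a tool call to move; the robot and the scene stay as the last step left them, time stands still between calls to the robot, and variables do not carry over. Pictures are saved under pics/ and viewed, and the job is handed in when it is done.

Besides the shell and the picture viewer there is one more tool, called after "Request:" as name(argument=value, ...) on one line, values as JSON. carry_out: Moves the arm, as the interface text tells. Its arguments: {"type":"object","properties":{"motion":{"type":"array","items":{"type":"number"}},"squeeze":{"type":"number"}},"required":["motion"]}

```bash
ls; mkdir -p pics
python3 - <<'E'
from plant import robot, imaging, models
import cv2
print(robot.read_state())
for n in ("scene","top"):
    im=imaging.read_camera(n); cv2.imwrite(f"pics/{n}0.png",im); print(imaging.camera_model(n))
    for th in ("screw","rest","board","fence_slot","mark","fence_top"):
        try:
            for d in models.outline_of(n,th)[:4]: print(n,th,d["pixel"],round(d["confidence"],2),d["pixels"].sum())
        except Exception as e: print(n,th,e)
E
```

```text
pics
{'t': 0.0, 'q': array([ 1.03761926e+00,  1.31151217e-01,  1.48929237e+00, -8.68885988e-06,
        1.52299017e+00, -8.54308391e-02]), 'dq': array([ 0.00256791,  0.00032676, -0.00194635,  0.00027945, -0.0005186 ,
        0.00030139]), 'joint_torque': array([-1.49090461e-03, -5.59872794e+01, -4.91737068e+01,  7.65833328e-02,
        3.62774951e-02, -1.57952327e-04]), 'tool_pos': array([0.25948522, 0.54038919, 0.23658617]), 'orientation': array([-1.54388984,  0.35164799, -0.35077448]), 'force': array([0.27442621, 0.59624209, 0.49087562]), 'wrist_torque': array([-0.01803364, -0.03071018,  0.01743524]), 'opening': 0.09284762314007407}
{'K': array([[386.24782797,   0.        , 276.07373827],
       [  0.        , 386.24782797, 209.13906271],
       [  0.        ,   0.        ,   1.        ]]), 'k1': -0.07576820375242004, 'position': array([0.75702629, 0.59617637, 0.5982404 ]), 'orientation': array([-0.6741466 , -2.6487064 ,  1.13135881])}
scene screw [312.3, 218.2] 0.87 619
scene screw [324.0, 258.9] 0.82 304
scene screw [275.6, 276.6] 0.79 706
scene rest [322.4, 272.2] 0.78 1250
scene board [213.4, 170.8] 0.95 9107
scene fence_slot [202.0, 154.8] 0.58 1889
scene mark [211.7, 173.1] 0.96 9076
scene fence_top [200.1, 156.3] 0.73 1926
{'K': array([[416.60113707,   0.        , 279.98705114],
       [  0.        , 416.60113707, 204.66299132],
       [  0.        ,   0.        ,   1.        ]]), 'k1': -0.10719381264953452, 'position': array([0.28965064, 0.08872948, 1.06868336]), 'orientation': array([-2.27204348,  1.92303606, -0.20782862])}
top screw [261.8, 225.7] 0.78 185
top screw [240.8, 172.8] 0.7 217
top screw [231.0, 210.5] 0.61 91
top rest [231.2, 212.4] 0.67 649
top board [384.9, 208.4] 0.72 11610
top mark [384.8, 206.2] 0.94 11869
top fence_top [395.0, 209.7] 0.9 1767
top fence_top [228.2, 205.2] 0.44 118
```

View pics/scene0.png

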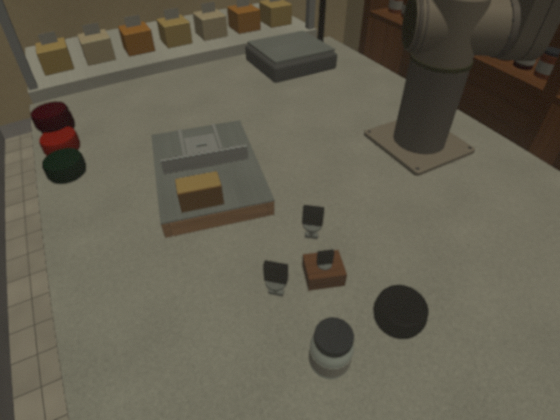

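View pics/top0.png

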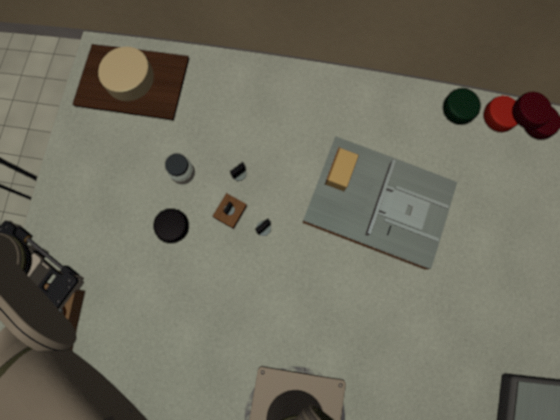

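Run:
```python
import cv2
a=cv2.imread("pics/scene0.png"); b=cv2.imread("pics/top0.png")
cv2.imwrite("pics/s1.png",cv2.resize(a[90:300,130:350],None,fx=2.7,fy=2.7,interpolation=cv2.INTER_CUBIC))
cv2.imwrite("pics/t1.png",cv2.resize(b[120:290,210:480],None,fx=2.9,fy=2.9,interpolation=cv2.INTER_CUBIC))
```

```text
(no output)
```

View pics/s1.png

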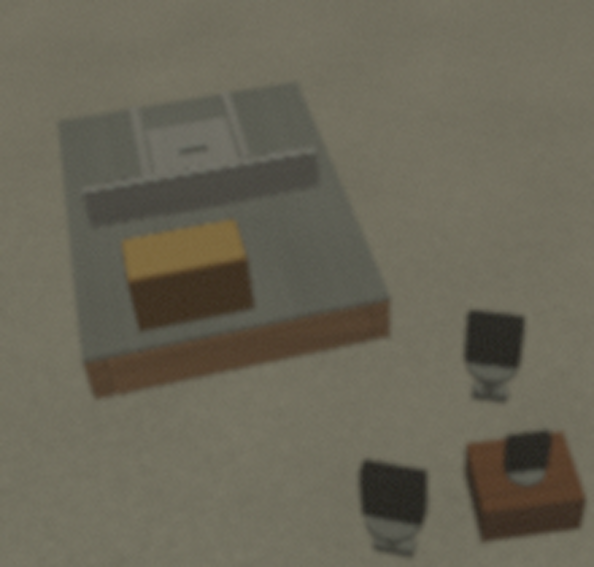

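View pics/t1.png

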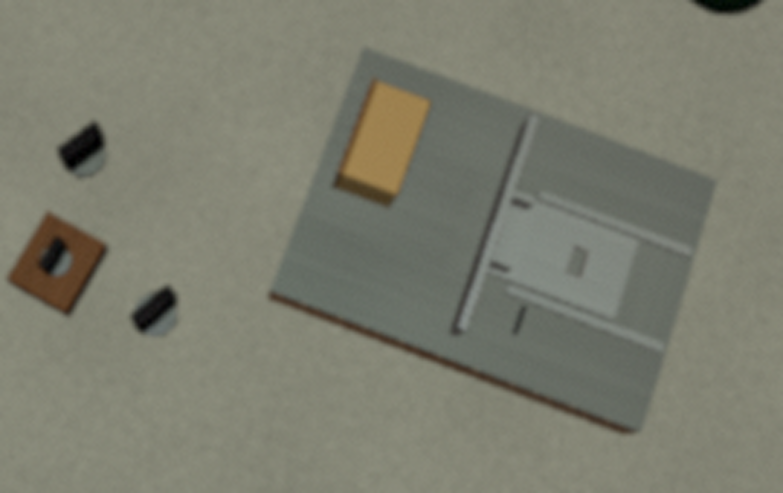

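```bash
cat > h.py <<'E'
import numpy as np, cv2
from scipy.spatial.transform import Rotation as R
from plant import robot, imaging, models
M={n:imaging.camera_model(n) for n in("scene","top")}
def ray(n,p):
    m=M[n];K=m["K"];d=np.array([[m["k1"],0,0,0,0]]).ravel()
    u=cv2.undistortPoints(np.array([[p]],float),K,d)[0,0]
    return np.array(m["position"]),R.from_rotvec(m["orientation"]).apply([u[0],u[1],1.])
def onz(n,p,z):
    o,r=ray(n,p);return o+r*(z-o[2])/r[2]
def tri(ps,pt):
    o1,a=ray("scene",ps);o2,b=ray("top",pt);a/=np.linalg.norm(a);b/=np.linalg.norm(b)
    s=np.linalg.lstsq(np.c_[a,-b],o2-o1,rcond=None)[0]
    x,y=o1+s[0]*a,o2+s[1]*b
    return (x+y)/2,np.linalg.norm(x-y)
def proj(n,X):
    m=M[n];r=R.from_rotvec(m["orientation"]).inv()
    return cv2.projectPoints(np.array(X,float).reshape(-1,3),r.as_rotvec(),r.apply(-np.array(m["position"])),m["K"],np.array([m["k1"],0,0,0.]))[0][:,0]
def crop(im,x0,y0,w,h,f,name):
    c=cv2.resize(im[y0:y0+h,x0:x0+w],None,fx=f,fy=f,interpolation=cv2.INTER_CUBIC)
    c=cv2.convertScaleAbs(c,alpha=1.6)
    for i in range(0,w,10):
        cv2.putText(c,str(x0+i),(int((i+.5)*f)-8,9),0,.33,(0,255,255),1);cv2.line(c,(int((i+.5)*f),10),(int((i+.5)*f),16),(0,255,255),1)
    for i in range(0,h,10):
        cv2.putText(c,str(y0+i),(0,int((i+.5)*f)+4),0,.33,(0,255,255),1);cv2.line(c,(24,int((i+.5)*f)),(30,int((i+.5)*f)),(0,255,255),1)
    cv2.imwrite(name,c)
E
python3 - <<'E'
from h import *
a=cv2.imread("pics/scene0.png"); b=cv2.imread("pics/top0.png")
crop(a,295,240,60,50,12,"pics/c1.png");crop(b,205,185,60,50,12,"pics/c2.png")
crop(a,145,115,110,65,7,"pics/c3.png");crop(b,360,150,100,100,6,"pics/c4.png")
E
```

```text
(no output)
```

View pics/c1.png

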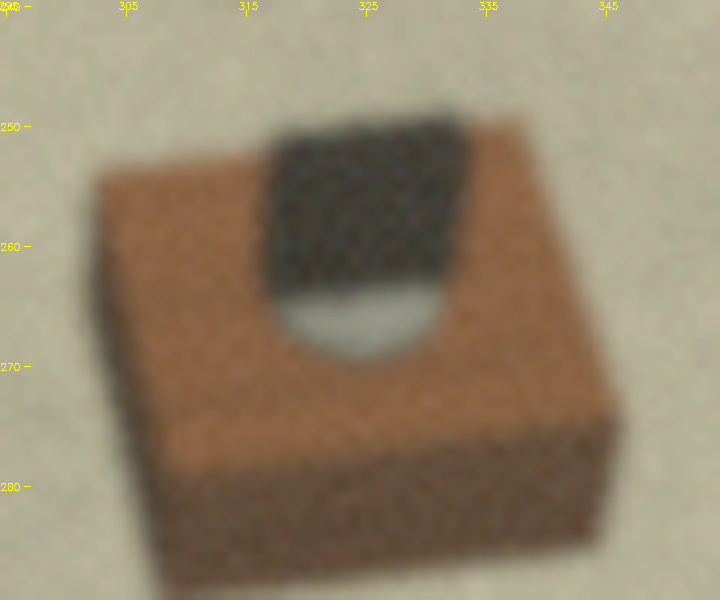

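View pics/c2.png

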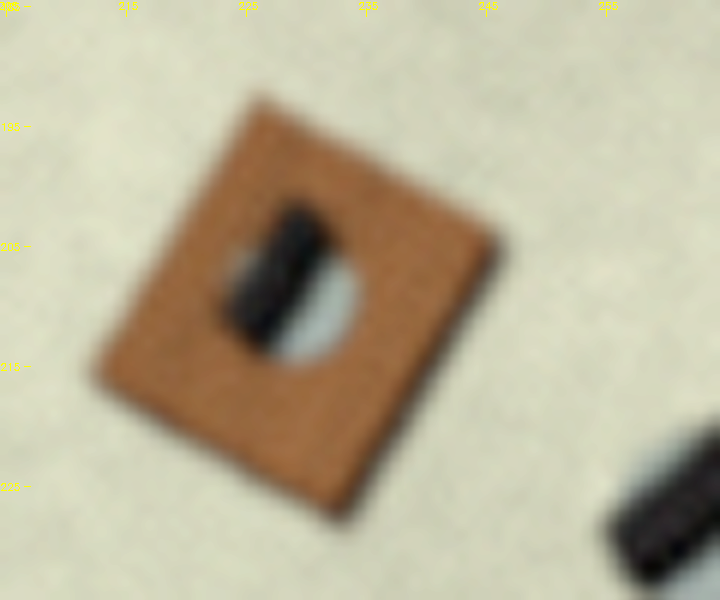

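View pics/c3.png

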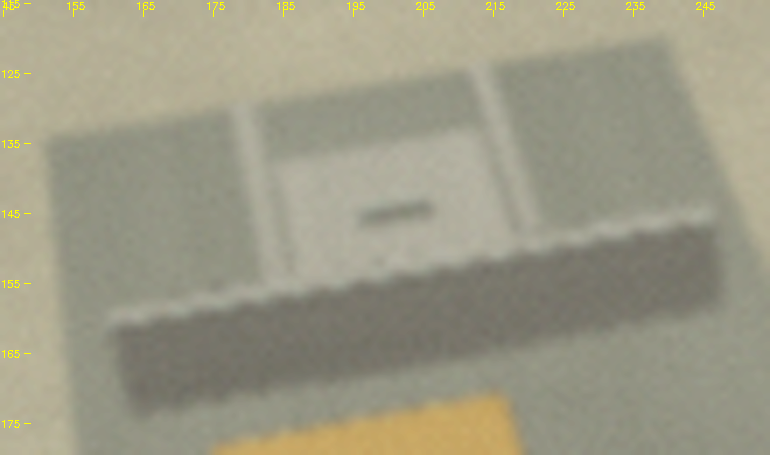

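View pics/c4.png

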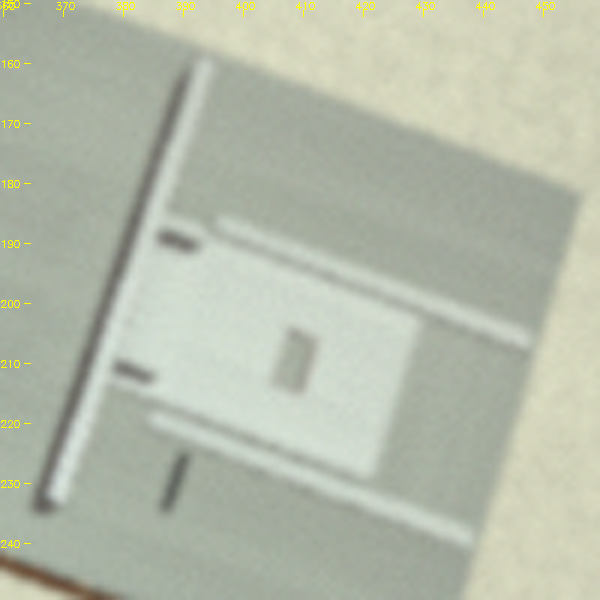

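```bash
cat > m.py <<'E'
from h import *
from scipy.optimize import least_squares
def pc(o,f,pts): return np.array([[o[0]+x/f-.5,o[1]+y/f-.5] for x,y in pts])
rs=pc((295,240),12,[(95,178),(525,118),(620,415),(165,470)])
rt=pc((205,185),12,[(258,95),(498,240),(340,515),(95,372)])
bt=pc((210,120),2.9,[(366,50),(715,181),(636,432),(271,295)])
bs=pc((130,90),2.7,[(60,121),(298,83),(388,298),(87,360)])
st=pc((360,150),6,[(295,362)])[0]; ss=pc((145,115),7,[(396,214)])[0]
mt=pc((360,150),6,[(174.5,483)])[0]
ft=pc((360,150),6,[(205,62),(58,500)])
for p in rt: print("rest top",onz("top",p,.034).round(4))
for p in rs: print("rest scene",onz("scene",p,.034).round(4))
for p in bt: print("board top",onz("top",p,.045).round(4))
for p in bs: print("board scene",onz("scene",p,.045).round(4))
print("slot tri",tri(ss,st), onz("top",st,.0515),onz("scene",ss,.0515))
print("mark",onz("top",mt,.045))
for p in ft: print("fencetop",onz("top",p,.0845))
E
python3 m.py
```

```text
rest top [0.517  0.2624 0.034 ]
rest top [0.4944 0.2061 0.034 ]
rest top [0.431  0.2281 0.034 ]
rest top [0.4523 0.2849 0.034 ]
rest scene [0.4981 0.2089 0.034 ]
rest scene [0.432  0.2314 0.034 ]
rest scene [0.4529 0.2862 0.034 ]
rest scene [0.5178 0.2618 0.034 ]
board top [0.7095 0.0066 0.045 ]
board top [ 0.6415 -0.321   0.045 ]
board top [ 0.4077 -0.2696  0.045 ]
board top [0.4738 0.0571 0.045 ]
board scene [ 0.6407 -0.322   0.045 ]
board scene [ 0.4087 -0.2698  0.045 ]
board scene [0.4805 0.0594 0.045 ]
board scene [0.7092 0.011  0.045 ]
slot tri (array([ 0.5455164 , -0.20203449,  0.04994817]), np.float64(9.46244105987099e-05)) [ 0.54516971 -0.20161737  0.0515    ] [ 0.54608214 -0.19973097  0.0515    ]
mark [ 0.48703993 -0.15815379  0.045     ]
fencetop [ 0.65770621 -0.14202924  0.0845    ]
fencetop [ 0.46493805 -0.10282406  0.0845    ]
```

```bash
cat >> h.py <<'E'
def tgt(pos,zdir_yaw):
    """remaining shift in tool axes and turn (deg) to TCP pos, tool down with z axis at given yaw (deg, mod 180)"""
    s=robot.read_state();Rc=R.from_rotvec(s["orientation"]);best=None
    for k in (0,180):
        a=np.radians(zdir_yaw+k);z=np.array([np.cos(a),np.sin(a),0]);y=np.array([0,0,-1.]);x=np.cross(y,z)
        d=(Rc.inv()*R.from_matrix(np.c_[x,y,z])).as_rotvec(degrees=True)
        print("shift mm",(1000*Rc.inv().apply(np.array(pos)-s["tool_pos"])).round(1),"turn deg",d.round(2))
    print("t",s["t"],"pos",s["tool_pos"].round(4),"F",s["force"].round(2),"open",round(s["opening"],4),"q",s["q"].round(3))
E
python3 - <<'E'
from h import *
print(R.from_rotvec(robot.read_state()["orientation"]).as_matrix().round(3))
tgt([.4744,.2462,.16],69.8)
for p in [(261.8,225.7),(240.8,172.8)]: print(onz("top",p,.05))
w=[(205+x/12-.5,185+y/12-.5) for x,y in [(298,200),(335,240),(262,352),(222,318)]]
for p in w: print(onz("top",p,.07).round(4))
o=models.outline_of("top","chutney"); print([ (d["pixel"],d["confidence"]) for d in o])
print(onz("top",o[0]["pixel"],.085))
p=onz("top",(229,209),.034);print(p)
E
```

```text
[[ 0.901  0.     0.433]
 [-0.433  0.     0.901]
 [-0.    -1.     0.   ]]
shift mm [ 321.    77.6 -172.7] turn deg [-0.   -5.46 -0.  ]
shift mm [ 321.    77.6 -172.7] turn deg [  0.   174.54  -0.  ]
t 0.7 pos [0.2598 0.5409 0.2376] F [-0.33 -0.92 -0.4 ] open 0.093 q [ 1.038  0.13   1.488  0.     1.523 -0.085]
[0.44494663 0.15598807 0.05      ]
[0.57016228 0.23239641 0.05      ]
[0.4887 0.244  0.07  ]
[0.4817 0.2349 0.07  ]
[0.4564 0.2452 0.07  ]
[0.4619 0.2547 0.07  ]
[([181.7, 168.6], 0.76)]
[0.54721508 0.37420346 0.085     ]
[0.47575642 0.24657988 0.034     ]
```

Request:
carry_out(motion=[0.045, 0.01, -0.024, 0, -1, 0, -0.1, 0.045, 0.01, -0.024, 0, -1, 0, -0.1, 0.045, 0.01, -0.024, 0, -1, 0, -0.1, 0.045, 0.01, -0.024, 0, -1, 0, -0.1, 0.045, 0.01, -0.024, 0, -1, 0, -0.1], squeeze=25)

```text
t: 1.25
tool_pos: [0.4128, 0.3493, 0.19]
orientation: [-1.548, 0.27, -0.273]
force: [0.2, 0.5, 0.5]
opening: 0.0571
```

```bash
python3 -c "
from h import *
tgt([.4744,.2462,.13],69)"
```

```text
shift mm [ 92.9  59.6 -76.5] turn deg [-0.36  1.16  0.03]
shift mm [ 92.9  59.6 -76.5] turn deg [ 4.0000e-02 -1.7884e+02  5.7000e-01]
t 1.25 pos [0.4128 0.3493 0.19  ] F [0.24 0.51 0.46] open 0.0571 q [ 0.605 -0.008  1.72   0.003  1.424 -0.62 ]
```

Request:
carry_out(motion=[0.03, 0.02, -0.025, 0, 0.4, 0, -0.1, 0.03, 0.02, -0.025, 0, 0.4, 0, -0.1, 0.03, 0.02, -0.025, 0, 0.4, 0, -0.1, 0.003, 0, -0.002, 0, 0, 0, -0.1, 0, 0, 0, 0, 0, 0, -0.1])

```text
t: 1.75
tool_pos: [0.4789, 0.2357, 0.1276]
orientation: [-1.544, 0.291, -0.297]
force: [0.7, 0.5, -0.2]
opening: 0.042
```

Run:
```python
from h import *
tgt([.4744,.2462,.06],69)
a=imaging.read_camera("scene");b=imaging.read_camera("top")
crop(a,260,170,110,100,6,"pics/d1.png");crop(b,190,165,90,80,8,"pics/d2.png")
```

```text
shift mm [-8.2 67.6  7.6] turn deg [-0.41 -0.47  0.13]
shift mm [-8.2 67.6  7.6] turn deg [ -0.21 179.53  -0.64]
t 1.75 pos [0.4789 0.2357 0.1276] F [ 0.75  0.55 -0.23] open 0.042 q [ 0.359  0.026  1.803  0.004  1.306 -0.838]
```

View pics/d1.png

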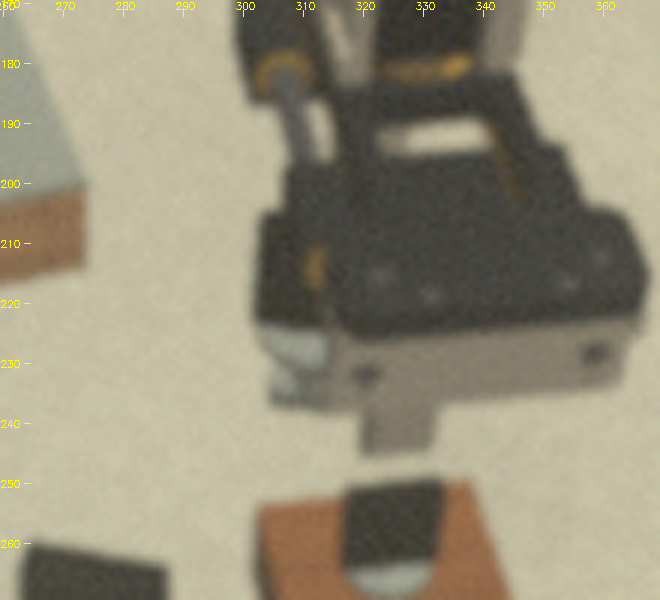

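View pics/d2.png

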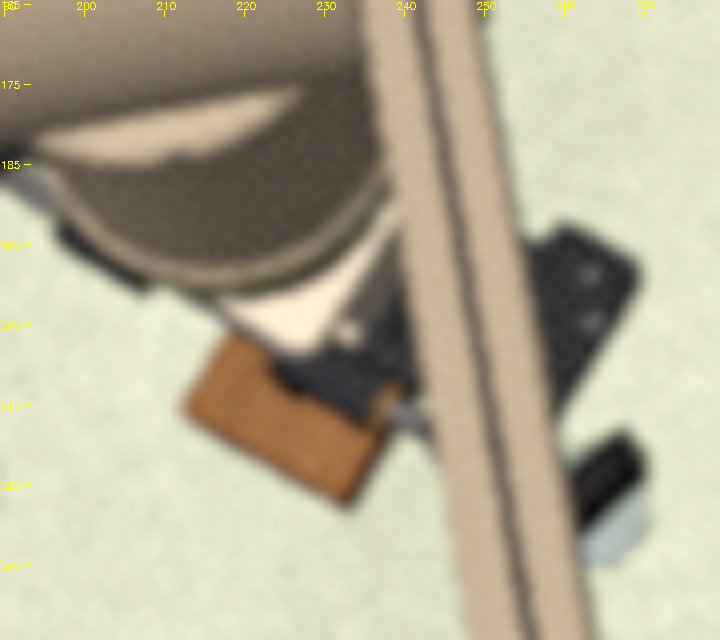

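Request:
carry_out(motion=[-0.008, 0, 0.0076, -0.4, -0.5, 0, -0.1, 0, 0.01, 0, 0, 0, 0, -0.1, 0, 0.01, 0, 0, 0, 0, -0.1, 0, 0.01, 0, 0, 0, 0, -0.1, 0, 0, 0, 0, 0, 0, -0.1])

```text
t: 2.35
tool_pos: [0.4722, 0.253, 0.0975]
orientation: [-1.551, 0.275, -0.283]
force: [0.6, 0.0, 0.0]
opening: 0.0418
```

Run:
```python
from h import *
tgt([.4744,.2462,.060],69)
```

```text
shift mm [ 4.2 37.5 -5.7] turn deg [-0.17  0.61  0.27]
shift mm [ 4.2 37.5 -5.7] turn deg [   0.42 -179.39    0.26]
t 2.35 pos [0.4722 0.253  0.0975] F [0.57 0.04 0.02] open 0.0418 q [ 3.97e-01  6.60e-02  1.82e+00 -1.00e-03  1.25e+00 -8.18e-01]
```

Request:
carry_out(motion=[0.004, 0, -0.0055, 0, 0.5, 0, -0.1, 0, 0, 0, 0, 0, 0, -0.1, 0, 0.01, 0, 0, 0, 0, -0.1, 0, 0.008, 0, 0, 0, 0, -0.1, 0, 0, 0, 0, 0, 0, -0.1])

```text
t: 2.85
tool_pos: [0.4745, 0.2454, 0.0778]
orientation: [-1.55, 0.283, -0.291]
force: [-0.5, 0.3, -0.2]
opening: 0.0422
```

Run:
```python
from h import *
tgt([.4744,.2462,.060],69)
```

```text
shift mm [-0.4 17.8  0.7] turn deg [-0.15  0.02  0.26]
shift mm [-0.4 17.8  0.7] turn deg [   0.41 -179.98    0.24]
t 2.85 pos [0.4745 0.2454 0.0778] F [-0.47  0.3  -0.2 ] open 0.0422 q [ 3.820e-01  8.700e-02  1.838e+00 -1.000e-03  1.212e+00 -8.220e-01]
```

Down and close.

Request:
carry_out(motion=[0, 0.008, 0.0007, -0.1, 0, 0.2, -0.1, 0, 0.008, 0, 0, 0, 0, -0.1, 0, 0.001, 0, 0, 0, 0, -0.1, 0, 0, 0, 0, 0, 0, -0.6, 0, 0, 0, 0, 0, 0, -1])

```text
t: 3.35
tool_pos: [0.4745, 0.246, 0.0586]
orientation: [-1.552, 0.288, -0.287]
force: [-0.5, 0.3, 0.8]
opening: 0.0302
```

Request:
carry_out(motion=[0, 0, 0, 0, 0, 0, -1, 0, 0, 0, 0, 0, 0, -1, 0, 0, 0, 0, 0, 0, -1, 0, 0, 0, 0, 0, 0, -1, 0, 0, 0, 0, 0, 0, -1])

```text
t: 3.85
tool_pos: [0.475, 0.2463, 0.0596]
orientation: [-1.551, 0.286, -0.288]
force: [0.8, -0.1, -1.4]
opening: 0.0098
```

Run:
```python
from h import *
tgt([.4744,.2462,.060],69)
```

```text
shift mm [-0.6 -0.4 -0.3] turn deg [-0.07  0.02  0.06]
shift mm [-0.6 -0.4 -0.3] turn deg [ 9.0000e-02 -1.7998e+02  1.0000e-01]
t 3.85 pos [0.475  0.2463 0.0596] F [ 0.8  -0.1  -1.39] open 0.0098 q [ 0.382  0.117  1.842  0.     1.181 -0.822]
```

Request:
carry_out(motion=[0, -0.015, 0, 0, 0, 0, -1, 0, -0.025, 0, 0, 0, 0, -1, 0, -0.03, 0, 0, 0, 0, -1, 0, -0.03, 0, 0, 0, 0, -1, 0, 0, 0, 0, 0, 0, -1])

```text
t: 4.35
tool_pos: [0.4745, 0.2461, 0.1664]
orientation: [-1.551, 0.287, -0.288]
force: [0.0, 1.1, -0.9]
opening: 0.0099
```

Run:
```python
from h import *
tgt([.5455,-.2007,.16],78)
a=imaging.read_camera("scene");b=imaging.read_camera("top")
crop(a,260,140,110,100,6,"pics/e1.png")
```

```text
shift mm [ 226.3    6.1 -391.8] turn deg [-0.06 -8.98  0.05]
shift mm [ 226.3    6.1 -391.8] turn deg [-7.0000e-02  1.7102e+02 -9.0000e-02]
t 4.35 pos [0.4745 0.2461 0.1664] F [ 0.02  1.15 -0.9 ] open 0.0099 q [ 0.382 -0.003  1.759  0.     1.384 -0.822]
```

View pics/e1.png

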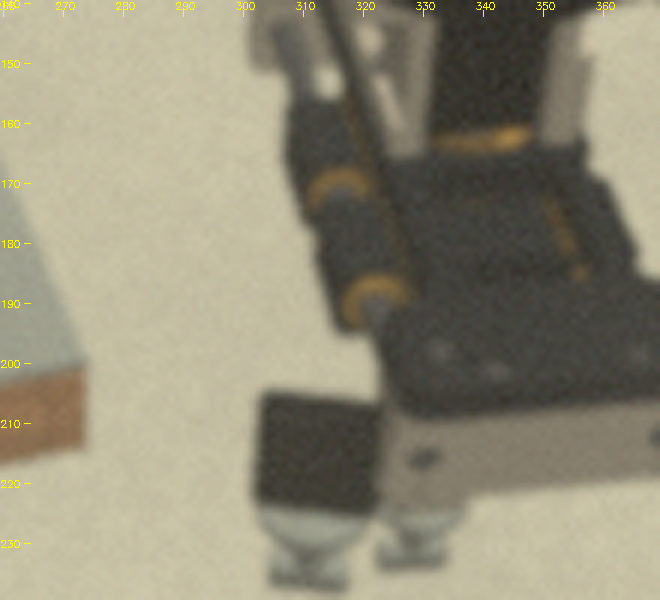

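Request:
carry_out(motion=[0.023, 0, -0.04, 0, -1, 0, -1, 0.023, 0, -0.04, 0, -1, 0, -1, 0.023, 0, -0.04, 0, -1, 0, -1, 0.023, 0, -0.04, 0, -1, 0, -1, 0.023, 0, -0.04, 0, -1, 0, -1])

```text
t: 4.95
tool_pos: [0.5124, 0.0176, 0.1554]
orientation: [-1.563, 0.219, -0.197]
force: [0.7, 0.3, -0.9]
opening: 0.0102
```

Run:
```python
from h import *
tgt([.5455,-.2007,.16],78)
```

```text
shift mm [  89.   -5. -202.] turn deg [ 0.2  -3.17 -0.77]
shift mm [  89.   -5. -202.] turn deg [  1.19 176.83   0.31]
t 4.95 pos [0.5124 0.0176 0.1554] F [ 0.66  0.28 -0.94] open 0.0102 q [-6.500e-02 -3.800e-02  1.814e+00 -1.000e-03  1.379e+00 -1.371e+00]
```

Request:
carry_out(motion=[0.022, -0.003, -0.045, 0, -0.8, -0.3, -1, 0.022, 0, -0.045, 0, -0.8, -0.2, -1, 0.02, 0, -0.045, 0, -0.8, 0, -1, 0.012, 0, -0.03, 0, -0.5, 0, -1, 0, 0, 0, 0, 0, 0, -1])

```text
t: 5.45
tool_pos: [0.5406, -0.1689, 0.15]
orientation: [-1.566, 0.183, -0.157]
force: [-0.5, 0.4, -1.4]
opening: 0.0097
```

Request:
carry_out(motion=[0, 0, 0, 0, 0, 0, -1, 0, 0, 0, 0, 0, 0, -1, 0, 0, 0, 0, 0, 0, -1, 0, 0, 0, 0, 0, 0, -1, 0, 0, 0, 0, 0, 0, -1])

```text
t: 5.95
tool_pos: [0.5381, -0.1647, 0.146]
orientation: [-1.563, 0.187, -0.15]
force: [0.4, 0.9, -0.6]
opening: 0.0099
```

Run:
```python
from h import *
tgt([.5455,-.2007,.11],78)
a=imaging.read_camera("scene")
crop(a,130,60,130,110,6,"pics/f1.png")
```

```text
shift mm [ 15.7  35.7 -33.5] turn deg [ 0.09 -0.3  -1.36]
shift mm [ 15.7  35.7 -33.5] turn deg [2.1400e+00 1.7969e+02 1.4000e-01]
t 5.95 pos [ 0.5381 -0.1647  0.146 ] F [ 0.39  0.88 -0.65] open 0.0099 q [-0.385  0.114  1.675 -0.006  1.375 -1.74 ]
```

View pics/f1.png

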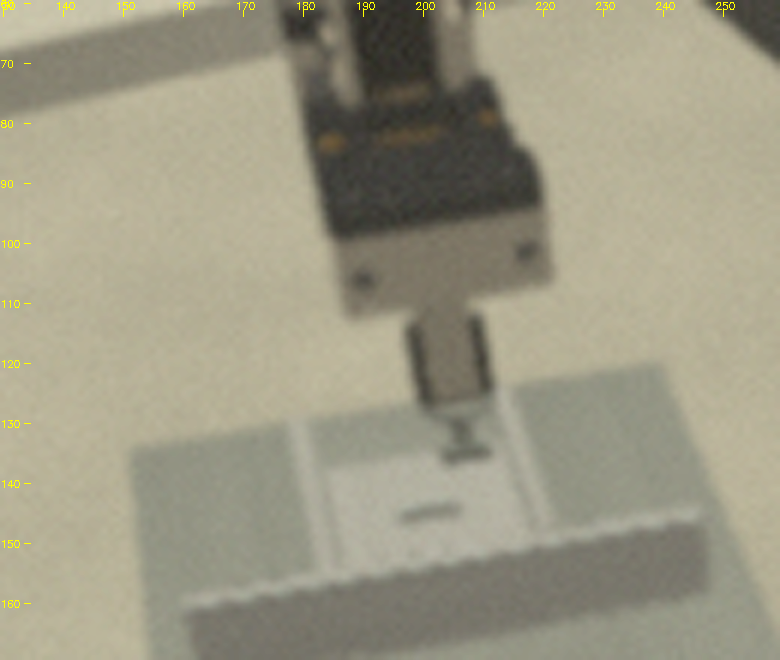

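Request:
carry_out(motion=[0.008, 0.006, -0.016, 0, -0.2, -0.7, -1, 0.007, 0.006, -0.015, 0, 0, -0.5, -1, 0, 0.006, 0, 0, 0, 0, -1, 0, 0.006, 0, 0, 0, 0, -1, 0, 0, 0, 0, 0, 0, -1])

```text
t: 6.5
tool_pos: [0.547, -0.1977, 0.1212]
orientation: [-1.565, 0.165, -0.163]
force: [-0.1, 0.0, -0.7]
opening: 0.01
```

Run:
```python
from h import *
tgt([.5455,-.2007,.11],78)
a=imaging.read_camera("scene")
crop(a,160,90,80,70,9,"pics/g1.png")
```

```text
shift mm [-0.8 11.2 -3.3] turn deg [ 0.06  0.01 -0.06]
shift mm [-0.8 11.2 -3.3] turn deg [-1.0000e-01 -1.7999e+02 -9.0000e-02]
t 6.5 pos [ 0.547  -0.1977  0.1212] F [-0.12  0.02 -0.74] open 0.01 q [-4.340e-01  1.660e-01  1.666e+00 -1.000e-03  1.310e+00 -1.795e+00]
```

View pics/g1.png

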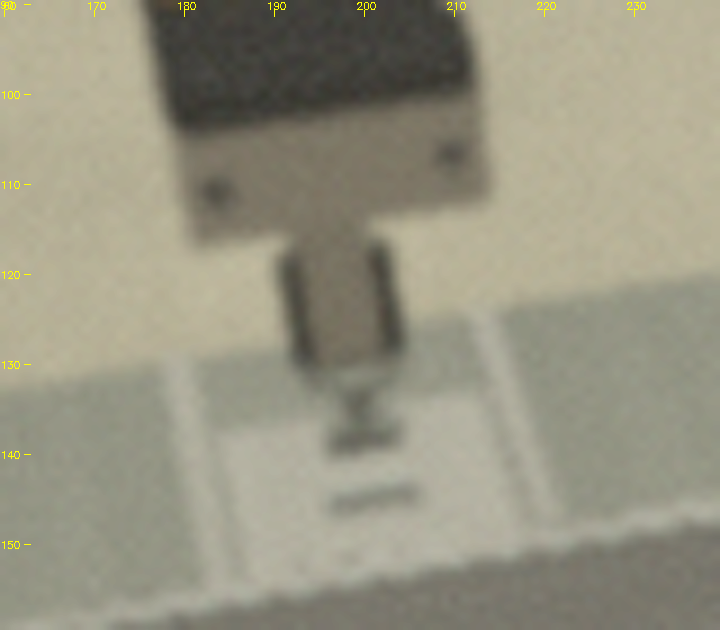

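Run:
```python
from h import *
p=np.array([.547,-.1977,.1212])
q=p-[0,0,.0461]; print("pred bar",proj("scene",q))
print("seen bar at bar z:",onz("scene",(199.8,138.1),q[2]),q)
print("slot",onz("scene",(200.9,144.9),.0515),onz("scene",(200.9,144.9),.0485))
b=imaging.read_camera("top");crop(b,360,150,100,90,7,"pics/g2.png")
```

```text
pred bar [[199.65911061 137.5632644 ]]
seen bar at bar z: [ 0.54751378 -0.19528353  0.0751    ] [ 0.547  -0.1977  0.0751]
slot [ 0.54619639 -0.20065609  0.0515    ] [ 0.54503955 -0.20502837  0.0485    ]
```

View pics/g2.png

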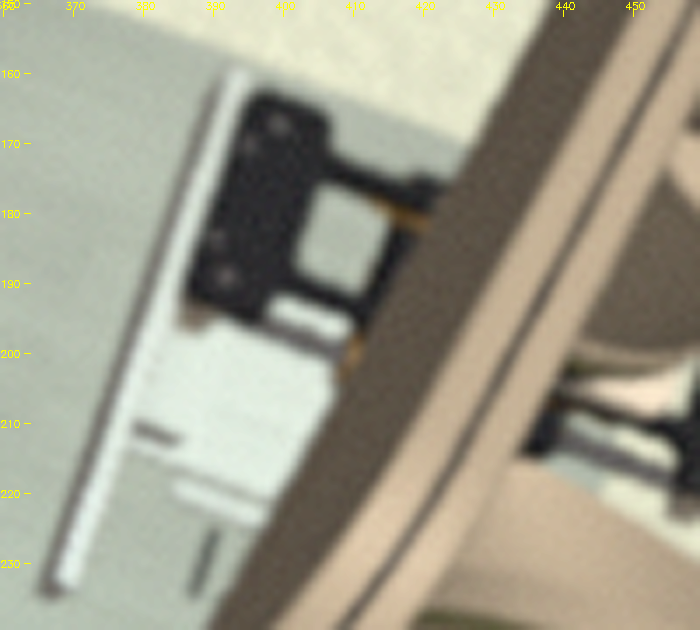

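Request:
carry_out(motion=[-0.0005, 0.004, -0.0048, 0, 0, 0, -1, 0, 0.004, 0, 0, 0, 0, -1, 0, 0.004, 0, 0, 0, 0, -1, 0, 0, 0, 0, 0, 0, -1, 0, 0, 0, 0, 0, 0, -1])

```text
t: 7.1
tool_pos: [0.5462, -0.2021, 0.1097]
orientation: [-1.566, 0.163, -0.164]
force: [0.9, -0.4, -1.3]
opening: 0.0099
```

Run:
```python
from h import *
tgt([.5455,-.2022,.095],78)
a=imaging.read_camera("scene")
crop(a,160,90,80,70,9,"pics/h1.png")
```

```text
shift mm [-0.7 14.7 -0.3] turn deg [0.08 0.08 0.05]
shift mm [-0.7 14.7 -0.3] turn deg [ 7.0000e-02 -1.7992e+02 -1.2000e-01]
t 7.1 pos [ 0.5462 -0.2021  0.1097] F [ 0.88 -0.39 -1.34] open 0.0099 q [-4.420e-01  1.780e-01  1.675e+00 -1.000e-03  1.288e+00 -1.804e+00]
```

View pics/h1.png

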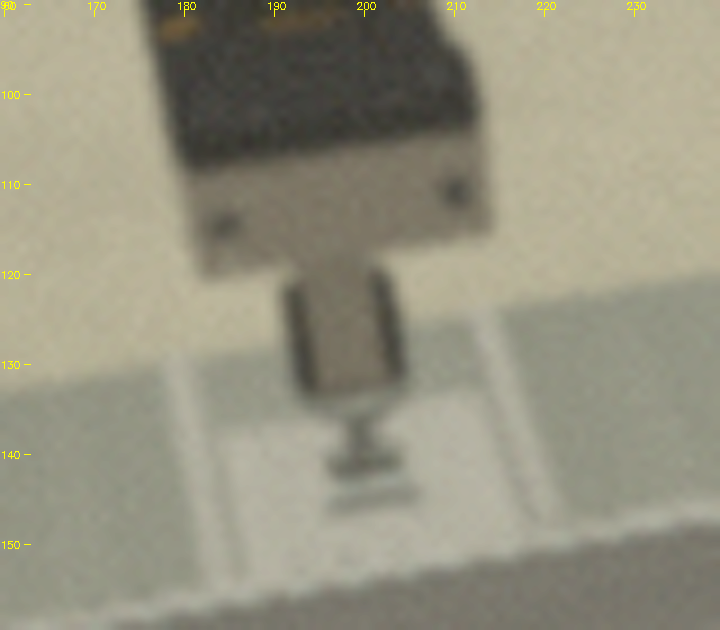

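Run:
```python
from h import *
p=np.array([.5462,-.2021,.1097])
for z in (.0636,.0556,.0515): print(z,proj("scene",[p[0],p[1],z]))
for x,y in((.5462,-.2021),(.5462,-.2001),(.5482,-.2021),(.5462,-.2041)): print(proj("scene",[x,y,.0515]))
```

```text
0.0636 [[200.01314897 140.54042926]]
0.0556 [[200.46763532 143.24067641]]
0.0515 [[200.69882994 144.61311122]]
[[200.69882994 144.61311122]]
[[200.97569659 145.01121092]]
[[199.94323828 144.83932611]]
[[200.42274441 144.21612367]]
```

Request:
carry_out(motion=[-0.001, 0.004, -0.0003, 0, 0, 0, -1, 0, 0.003, 0, 0, 0, 0, -1, 0, 0.002, 0, 0, 0, 0, -1, 0, 0.002, 0, 0, 0, 0, -1, 0, 0, 0, 0, 0, 0, -1])

```text
t: 7.65
tool_pos: [0.5451, -0.2021, 0.0979]
orientation: [-1.566, 0.163, -0.164]
force: [-0.0, 0.3, -0.1]
opening: 0.0101
```

Run:
```python
from h import *
tgt([.5452,-.2022,.095],78)
```

```text
shift mm [ 0.1  2.9 -0.1] turn deg [0.08 0.09 0.06]
shift mm [ 0.1  2.9 -0.1] turn deg [ 9.0000e-02 -1.7991e+02 -1.2000e-01]
t 7.65 pos [ 0.5451 -0.2021  0.0979] F [-0.02  0.28 -0.06] open 0.0101 q [-4.430e-01  1.880e-01  1.686e+00 -1.000e-03  1.266e+00 -1.805e+00]
```

Request:
carry_out(motion=[0, 0.0015, 0, 0, 0, 0, -1, 0, 0.001, 0, 0, 0, 0, -1, 0, 0, 0, 0, 0, 0, -1, 0, 0, 0, 0, 0, 0, -1, 0, 0, 0, 0, 0, 0, -1])

```text
t: 8.15
tool_pos: [0.5453, -0.2022, 0.0954]
orientation: [-1.566, 0.162, -0.164]
force: [-0.1, -0.5, -1.7]
opening: 0.0099
```

Run:
```python
from h import *
tgt([.5452,-.2022,.095],78)
a=imaging.read_camera("scene")
crop(a,160,90,80,70,9,"pics/i1.png")
```

```text
shift mm [-0.1  0.4 -0.1] turn deg [0.08 0.08 0.07]
shift mm [-0.1  0.4 -0.1] turn deg [ 1.1000e-01 -1.7992e+02 -1.3000e-01]
t 8.15 pos [ 0.5453 -0.2022  0.0954] F [-0.15 -0.51 -1.7 ] open 0.0099 q [-4.430e-01  1.910e-01  1.688e+00 -1.000e-03  1.261e+00 -1.805e+00]
```

View pics/i1.png

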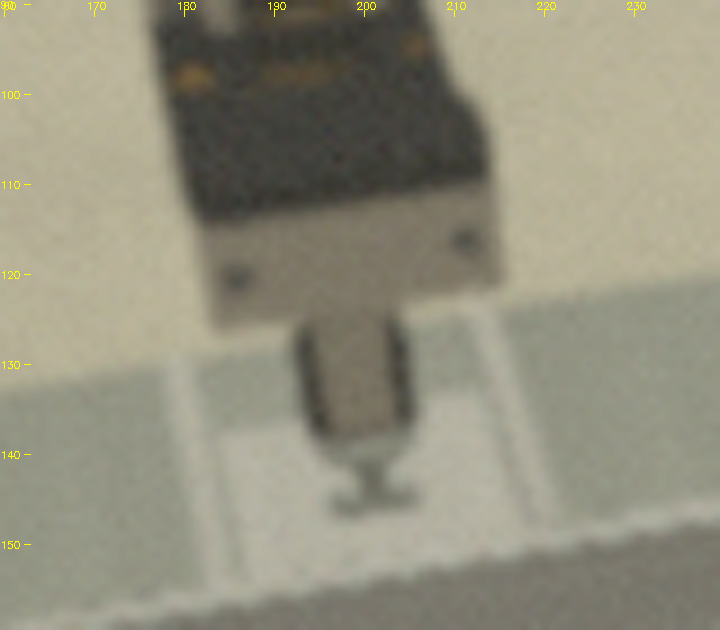

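Request:
carry_out(motion=[0, 0, 0.003, 0, 0, 0, -1, 0, 0, 0.003, 0, 0, 0, -1, 0, 0, 0.003, 0, 0, 0, -1, 0, 0, 0.003, 0, 0, 0, -1, 0, 0, 0, 0, 0, 0, -1])

```text
t: 8.7
tool_pos: [0.5479, -0.1903, 0.0955]
orientation: [-1.568, 0.163, -0.165]
force: [0.3, -0.7, -0.7]
opening: 0.01
```

Request:
carry_out(motion=[0, 0.001, 0, 0, 0, 0, -1, 0, 0, 0, 0, 0, 0, -1, 0, 0, 0, 0, 0, 0, -1, 0, 0, 0, 0, 0, 0, -1, 0, 0.001, 0, 0, 0, 0, -1])

```text
t: 9.2
tool_pos: [0.5483, -0.1903, 0.0942]
orientation: [-1.568, 0.162, -0.165]
force: [-3.8, 1.6, 10.3]
opening: 0.0103
```

```bash
cat >> h.py <<'E'
BY=np.array([np.cos(np.radians(78)),np.sin(np.radians(78))]);BX=np.array([BY[1],-BY[0]])
def st(zy=78):
    s=robot.read_state();d=s["tool_pos"][:2]-np.array([.5452,-.2022])
    print("along mm",round(1000*d@BY,2),"across",round(1000*d@BX,2),"z",round(s["tool_pos"][2]*1000,2),"F",s["force"].round(2),"Fy",round(s["force"][:2]@BY,2),"T",s["wrist_torque"].round(2))
    tgt(s["tool_pos"],zy)
E
python3 -c "
from h import *
st()"
```

```text
along mm 12.25 across 0.61 z 94.22 F [-3.77  1.55 10.3 ] Fy 0.74 T [ 0.2   0.87 -0.07]
shift mm [0. 0. 0.] turn deg [0.18 0.08 0.15]
shift mm [0. 0. 0.] turn deg [   0.24 -179.92   -0.27]
t 9.2 pos [ 0.5483 -0.1903  0.0942] F [-3.77  1.55 10.3 ] open 0.0103 q [-0.421  0.188  1.693 -0.003  1.257 -1.783]
```

Request:
carry_out(motion=[-0.0006, 0.0, 0.001, 0, 0, 0, -1, 0, 0.0005, 0.001, 0, 0, 0, -1, 0, 0.0005, 0.001, 0, 0, 0, -1, 0, 0.0005, 0.001, 0, 0, 0, -1, 0, 0.0005, 0.001, 0, 0, 0, -1])

```text
t: 9.7
tool_pos: [0.549, -0.1879, 0.0943]
orientation: [-1.573, 0.161, -0.167]
force: [-3.9, -3.9, 4.7]
opening: 0.01
```

```bash
python3 -c "
from h import *
st()"
```

```text
along mm 14.76 across 0.73 z 94.28 F [-3.93 -3.89  4.68] Fy -4.62 T [-0.84  0.65  0.01]
shift mm [0. 0. 0.] turn deg [0.44 0.04 0.25]
shift mm [0. 0. 0.] turn deg [   0.4  -179.96   -0.68]
t 9.7 pos [ 0.549  -0.1879  0.0943] F [-3.93 -3.89  4.68] open 0.01 q [-0.414  0.186  1.696 -0.007  1.254 -1.774]
```

Request:
carry_out(motion=[0, 0.0005, 0.001, 0, 0, 0, -1, 0, 0.0005, 0.001, 0, 0, 0, -1, 0, 0.0005, 0.001, 0, 0, 0, -1, 0, 0.0005, 0.001, 0, 0, 0, -1, 0, 0.0005, 0.001, 0, 0, 0, -1])

```text
t: 10.2
tool_pos: [0.5498, -0.1862, 0.0942]
orientation: [-1.578, 0.162, -0.168]
force: [-3.2, -5.1, 4.9]
opening: 0.0098
```

```bash
python3 -c "
from h import *
st()"
```

```text
along mm 16.61 across 1.19 z 94.24 F [-3.17 -5.06  4.86] Fy -5.61 T [-0.83  0.71 -0.04]
shift mm [0. 0. 0.] turn deg [ 0.76 -0.01  0.33]
shift mm [0. 0. 0.] turn deg [ -0.51 179.99   1.2 ]
t 10.2 pos [ 0.5498 -0.1862  0.0942] F [-3.17 -5.06  4.86] open 0.0098 q [-0.407  0.185  1.698 -0.013  1.251 -1.765]
```

Request:
carry_out(motion=[-0.001, -0.0005, 0, 0.7, 0, 0.3, -1, 0, 0, 0, 0.1, 0, 0, -1, 0, 0, 0.001, 0, 0, 0, -1, 0, 0.0005, 0.0015, 0, 0, 0, -1, 0, 0.0005, 0.0015, 0, 0, 0, -1])

```text
t: 10.7
tool_pos: [0.5499, -0.1828, 0.0942]
orientation: [-1.564, 0.164, -0.166]
force: [-3.4, -5.3, 6.2]
opening: 0.0102
```

```bash
python3 -c "
from h import *
st()
a=imaging.read_camera('scene')
crop(a,140,90,100,75,8,'pics/j1.png')"
```

```text
along mm 19.92 across 0.54 z 94.24 F [-3.39 -5.28  6.16] Fy -5.87 T [-1.14  0.69  0.01]
shift mm [0. 0. 0.] turn deg [-0.02 -0.03  0.06]
shift mm [0. 0. 0.] turn deg [-9.0000e-02  1.7997e+02 -3.0000e-02]
t 10.7 pos [ 0.5499 -0.1828  0.0942] F [-3.39 -5.28  6.16] open 0.0102 q [-4.100e-01  1.880e-01  1.694e+00  1.000e-03  1.259e+00 -1.771e+00]
```

View pics/j1.png

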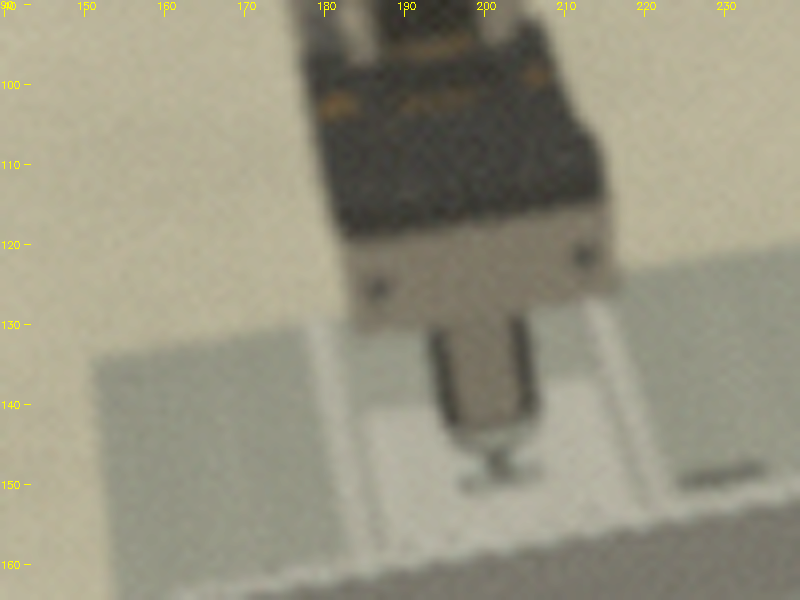

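Request:
carry_out(motion=[-0.0001, 0.0005, 0.0015, 0.1, 0, 0.1, -1, -0.0001, 0.0005, 0.0015, 0.1, 0, 0.1, -1, -0.0001, 0.0005, 0.0015, 0.1, 0, 0.1, -1, -0.0001, 0.0005, 0.0015, 0.1, 0, 0.1, -1, -0.0001, 0.0005, 0.0015, 0.1, 0, 0.1, -1])

```text
t: 11.25
tool_pos: [0.5518, -0.1773, 0.0942]
orientation: [-1.559, 0.168, -0.161]
force: [-2.2, -4.7, 4.3]
opening: 0.01
```

```bash
python3 -c "
from h import *
st()"
```

```text
along mm 25.68 across 1.28 z 94.16 F [-2.25 -4.65  4.3 ] Fy -5.02 T [-0.94  0.45  0.02]
shift mm [0. 0. 0.] turn deg [-0.27 -0.04 -0.29]
shift mm [0. 0. 0.] turn deg [  0.45 179.96  -0.42]
t 11.25 pos [ 0.5518 -0.1773  0.0942] F [-2.25 -4.65  4.3 ] open 0.01 q [-0.402  0.194  1.687  0.004  1.266 -1.764]
```

Request:
carry_out(motion=[-0.0001, 0.0005, 0.0015, 0.1, 0, 0.1, -1, -0.0001, 0.0005, 0.0015, 0.1, 0, 0.1, -1, -0.0001, 0.0005, 0.0015, 0.1, 0, 0.1, -1, -0.0001, 0.0005, 0.0015, 0.1, 0, 0.1, -1, -0.0001, 0.0005, 0.0015, 0.1, 0, 0.1, -1])

```text
t: 11.75
tool_pos: [0.553, -0.1731, 0.0926]
orientation: [-1.556, 0.174, -0.156]
force: [-3.9, -10.3, 5.1]
opening: 0.0099
```

```bash
python3 -c "
from h import *
st()"
```

```text
along mm 30.06 across 1.55 z 92.56 F [ -3.86 -10.28   5.08] Fy -10.86 T [-2.03  0.77  0.07]
shift mm [0. 0. 0.] turn deg [-0.41 -0.05 -0.72]
shift mm [0. 0. 0.] turn deg [  1.13 179.95  -0.64]
t 11.75 pos [ 0.553  -0.1731  0.0926] F [ -3.86 -10.28   5.08] open 0.0099 q [-0.395  0.202  1.681  0.005  1.272 -1.757]
```

Request:
carry_out(motion=[-0.0008, 0, -0.0015, -0.3, 0, -0.6, -1, 0, 0, -0.0003, 0, 0, 0, -1, 0, 0.001, 0, 0, 0, 0, -1, 0, 0.001, 0, 0, 0, 0, -1, 0, 0.001, 0, 0, 0, 0, -1])

```text
t: 12.25
tool_pos: [0.5511, -0.173, 0.0877]
orientation: [-1.56, 0.168, -0.162]
force: [-0.9, -2.8, 0.6]
opening: 0.0097
```

```bash
python3 -c "
from h import *
st()"
```

```text
along mm 29.81 across -0.34 z 87.69 F [-0.91 -2.83  0.63] Fy -2.96 T [-0.6   0.11 -0.05]
shift mm [0. 0. 0.] turn deg [-0.23 -0.02 -0.24]
shift mm [0. 0. 0.] turn deg [  0.38 179.98  -0.37]
t 12.25 pos [ 0.5511 -0.173   0.0877] F [-0.91 -2.83  0.63] open 0.0097 q [-0.395  0.195  1.698  0.003  1.253 -1.757]
```

Request:
carry_out(motion=[0, 0.002, -0.0005, -0.1, 0, -0.2, -1, 0, 0.002, 0, 0, 0, 0, -1, 0, 0.002, 0, 0, 0, 0, -1, 0, 0.002, 0, 0, 0, 0, -1, 0, 0.0, 0, 0, 0, 0, -1])

```text
t: 12.75
tool_pos: [0.5507, -0.1728, 0.0782]
orientation: [-1.561, 0.165, -0.164]
force: [0.5, -2.2, -0.0]
opening: 0.0103
```

```bash
python3 -c "
from h import *
st()"
```

```text
along mm 29.94 across -0.73 z 78.18 F [ 0.51 -2.19 -0.02] Fy -2.03 T [-0.31  0.   -0.02]
shift mm [0. 0. 0.] turn deg [-0.18 -0.01 -0.08]
shift mm [0. 0. 0.] turn deg [ 1.3000e-01  1.7999e+02 -2.9000e-01]
t 12.75 pos [ 0.5507 -0.1728  0.0782] F [ 0.51 -2.19 -0.02] open 0.0103 q [-0.395  0.203  1.708  0.003  1.232 -1.757]
```

Request:
carry_out(motion=[0.0003, 0.001, -0.0005, -0.1, 0, 0, -1, 0, 0.001, 0, 0, 0, 0, -1, 0, 0.001, 0, 0, 0, 0, -1, 0, 0.001, 0, 0, 0, 0, -1, 0, 0.0, 0, 0, 0, 0, -1])

```text
t: 13.25
tool_pos: [0.551, -0.1729, 0.077]
orientation: [-1.562, 0.166, -0.163]
force: [0.7, -0.4, -0.3]
opening: 0.0098
```

```bash
python3 -c "
from h import *
st()
a=imaging.read_camera('scene')
crop(a,140,90,100,75,8,'pics/k1.png')"
```

```text
along mm 29.83 across -0.37 z 77.04 F [ 0.73 -0.44 -0.34] Fy -0.28 T [ 0.05 -0.   -0.03]
shift mm [0. 0. 0.] turn deg [-0.11  0.   -0.11]
shift mm [0. 0. 0.] turn deg [-1.8e-01 -1.8e+02  1.7e-01]
t 13.25 pos [ 0.551  -0.1729  0.077 ] F [ 0.73 -0.44 -0.34] open 0.0098 q [-0.394  0.206  1.707  0.002  1.231 -1.756]
```

View pics/k1.png

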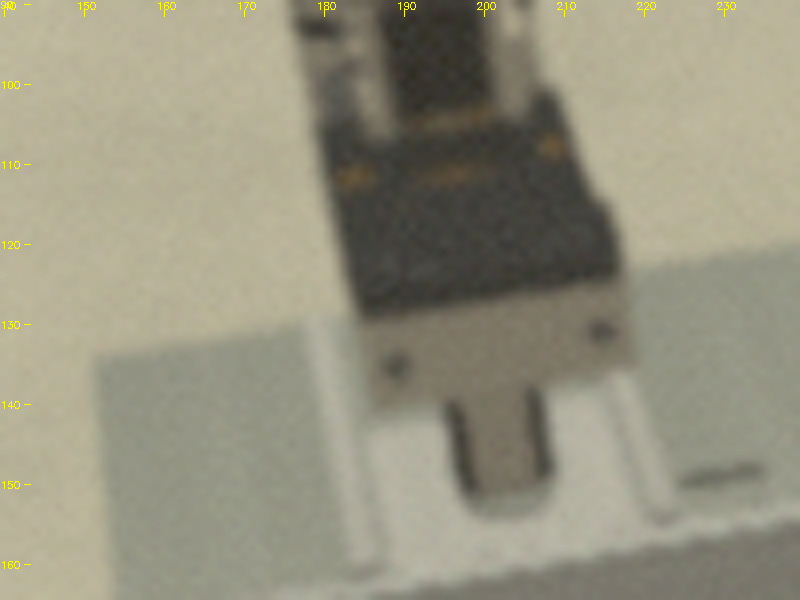

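Request:
carry_out(motion=[0, 0, 0, 0, 0, 0, -1, 0, 0, 0, 0, 0, 0, -1, 0, 0, 0, 0, 0, 0, -1, 0, 0.0005, 0, 0, 0, 0, -1, 0, 0.001, 0, 0, 0, 0, -1])

```text
t: 13.8
tool_pos: [0.5512, -0.1729, 0.0767]
orientation: [-1.562, 0.166, -0.163]
force: [-6.7, 1.6, 13.8]
opening: 0.0097
```

```bash
python3 -c "
from h import *
st()"
```

```text
along mm 29.96 across -0.19 z 76.68 F [-6.74  1.65 13.81] Fy 0.21 T [ 0.36  1.26 -0.02]
shift mm [0. 0. 0.] turn deg [-0.11  0.01 -0.11]
shift mm [0. 0. 0.] turn deg [-1.8000e-01 -1.7998e+02  1.7000e-01]
t 13.8 pos [ 0.5512 -0.1729  0.0767] F [-6.74  1.65 13.81] open 0.0097 q [-0.394  0.207  1.707  0.002  1.23  -1.756]
```

Request:
carry_out(motion=[0, -0.0002, 0, 0, 0, 0, -1, 0, 0, 0, 0, 5, 0, -1, 0, 0, 0, 0, 8, 0, -1, 0, 0, 0, 0, 8, 0, -1, 0, 0, 0, 0, 8, 0, -1])

```text
t: 14.3
tool_pos: [0.5511, -0.1731, 0.0768]
orientation: [-1.493, 0.574, -0.57]
force: [-0.9, -0.4, 1.3]
opening: 0.0099
```

```bash
python3 -c "
from h import *
st(-12)"
```

```text
along mm 29.67 across -0.27 z 76.78 F [-0.9  -0.37  1.34] Fy -0.55 T [-0.2   0.19 -0.  ]
shift mm [0. 0. 0.] turn deg [ 0.07 60.11 -0.13]
shift mm [0. 0. 0.] turn deg [-1.6000e-01 -1.1989e+02 -8.0000e-02]
t 14.3 pos [ 0.5511 -0.1731  0.0768] F [-0.9  -0.37  1.34] open 0.0099 q [-3.940e-01  2.070e-01  1.707e+00  1.000e-03  1.230e+00 -1.234e+00]
```

Request:
carry_out(motion=[0, 0, 0, 0, 8, 0, -1, 0, 0, 0, 0, 8, 0, -1, 0, 0, 0, 0, 8, 0, -1, 0, 0, 0, 0, 8, 0, -1, 0, 0, 0, 0, 8, 0, -1])

```text
t: 14.8
tool_pos: [0.5514, -0.1735, 0.0768]
orientation: [-1.26, 1.128, -1.125]
force: [-1.0, -2.2, 1.9]
opening: 0.0099
```

```bash
python3 -c "
from h import *
st(-12)"
```

```text
along mm 29.39 across 0.1 z 76.8 F [-0.96 -2.22  1.9 ] Fy -2.37 T [-0.19  0.16  0.02]
shift mm [0. 0. 0.] turn deg [ 0.07 18.39 -0.07]
shift mm [0. 0. 0.] turn deg [-1.0000e-01 -1.6161e+02 -1.0000e-01]
t 14.8 pos [ 0.5514 -0.1735  0.0768] F [-0.96 -2.22  1.9 ] open 0.0099 q [-3.940e-01  2.070e-01  1.707e+00  1.000e-03  1.229e+00 -5.060e-01]
```

Request:
carry_out(motion=[0, 0, 0, 0, 8, 0, -1, 0, 0, 0, 0, 4, 0, -1, 0, 0, 0, 0, 0, 0, -1, 0, 0, 0, 0, 0, 0, -1, 0, 0, 0, 0, 0, 0, -1])

```text
t: 15.3
tool_pos: [0.5516, -0.1736, 0.0768]
orientation: [-1.157, 1.289, -1.286]
force: [-0.4, 0.5, 1.6]
opening: 0.01
```

```bash
python3 -c "
from h import *
st(-12)"
```

```text
along mm 29.34 across 0.27 z 76.78 F [-0.37  0.46  1.63] Fy 0.38 T [-0.13  0.19  0.02]
shift mm [0. 0. 0.] turn deg [ 0.06  5.88 -0.06]
shift mm [0. 0. 0.] turn deg [-9.0000e-02 -1.7412e+02 -9.0000e-02]
t 15.3 pos [ 0.5516 -0.1736  0.0768] F [-0.37  0.46  1.63] open 0.01 q [-3.940e-01  2.070e-01  1.707e+00  1.000e-03  1.229e+00 -2.870e-01]
```

Request:
carry_out(motion=[0, 0, 0, 0, 5.5, 0, -1, 0, 0, 0, 0, 0, 0, -1, 0, 0.0003, 0, 0, 0, 0, -1, 0, 0, 0, 0, 0, 0, -1, 0, 0, 0, 0, 0, 0, -0.7])

```text
t: 15.8
tool_pos: [0.5517, -0.1735, 0.0766]
orientation: [-1.111, 1.352, -1.349]
force: [0.3, 1.1, -0.1]
opening: 0.0128
```

Request:
carry_out(motion=[0, 0, 0, 0, 0, 0, -0.5, 0, 0, 0, 0, 0, 0, -0.4, 0, 0, 0, 0, 0, 0, -0.4, 0, 0, 0, 0, 0, 0, -0.4, 0, 0, 0, 0, 0, 0, -0.4])

```text
t: 16.3
tool_pos: [0.5515, -0.1731, 0.0758]
orientation: [-1.112, 1.351, -1.347]
force: [0.4, 0.2, 0.5]
opening: 0.0282
```

```bash
python3 -c "
from h import *
st(-12)"
```

```text
along mm 29.79 across 0.07 z 75.8 F [0.43 0.21 0.51] Fy 0.3 T [-0.05  0.12  0.02]
shift mm [0. 0. 0.] turn deg [ 0.09  1.03 -0.1 ]
shift mm [0. 0. 0.] turn deg [-1.5000e-01 -1.7897e+02 -1.4000e-01]
t 16.3 pos [ 0.5515 -0.1731  0.0758] F [0.43 0.21 0.51] open 0.0282 q [-3.940e-01  2.080e-01  1.707e+00  1.000e-03  1.228e+00 -2.030e-01]
```

Request:
carry_out(motion=[0, -0.01, 0, 0, 0, 0, -0.4, 0, -0.03, 0, 0, 0, 0, -0.4, 0, -0.04, 0, 0, 0, 0, -0.4, 0, -0.04, 0, 0, 0, 0, -0.4, 0, -0.02, 0, 0, 0, 0, -0.4])

```text
t: 16.8
tool_pos: [0.5486, -0.1721, 0.2182]
orientation: [-1.117, 1.359, -1.341]
force: [1.0, -0.1, 0.6]
opening: 0.0279
```

Request:
carry_out(motion=[0, 0, -0.03, 0, 0, 0, -0.4, 0, 0, -0.045, 0, 0, 0, -0.4, 0, 0, -0.045, 0, 0, 0, -0.4, 0, 0, -0.02, 0, 0, 0, -0.4, 0, 0, 0, 0, 0, 0, -0.4])

```text
t: 17.3
tool_pos: [0.4107, -0.1461, 0.2287]
orientation: [-1.11, 1.345, -1.35]
force: [0.5, -0.2, 0.4]
opening: 0.0279
```

```bash
python3 -c "
from h import *
st(-12)
a=imaging.read_camera('scene');b=imaging.read_camera('top')
crop(a,150,100,110,80,7,'pics/l1.png');crop(b,360,150,100,90,6,'pics/l2.png')"
```

```text
along mm 26.89 across -143.17 z 228.66 F [ 0.49 -0.15  0.43] Fy -0.04 T [-0.11  0.04 -0.01]
shift mm [0. 0. 0.] turn deg [-0.24  1.08 -0.  ]
shift mm [0. 0. 0.] turn deg [  -0.   -178.92    0.38]
t 17.3 pos [ 0.4107 -0.1461  0.2287] F [ 0.49 -0.15  0.43] open 0.0279 q [-4.600e-01 -3.300e-01  1.934e+00  1.000e-03  1.533e+00 -2.700e-01]
```

View pics/l1.png

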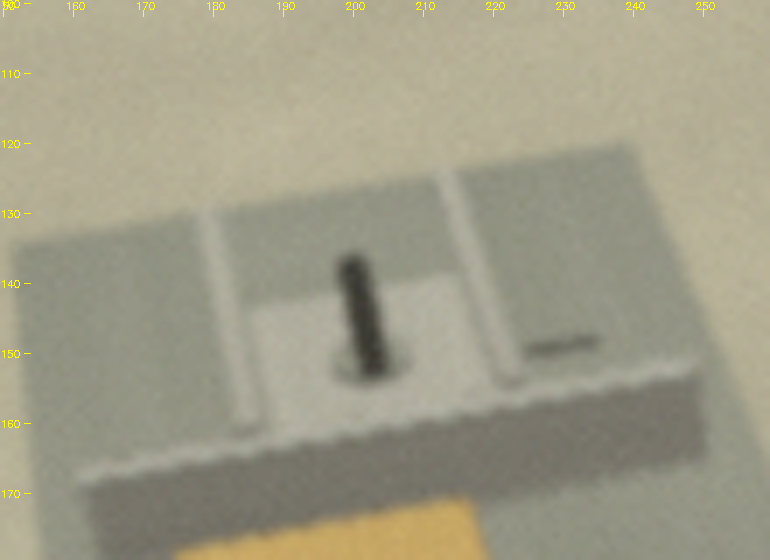

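View pics/l2.png

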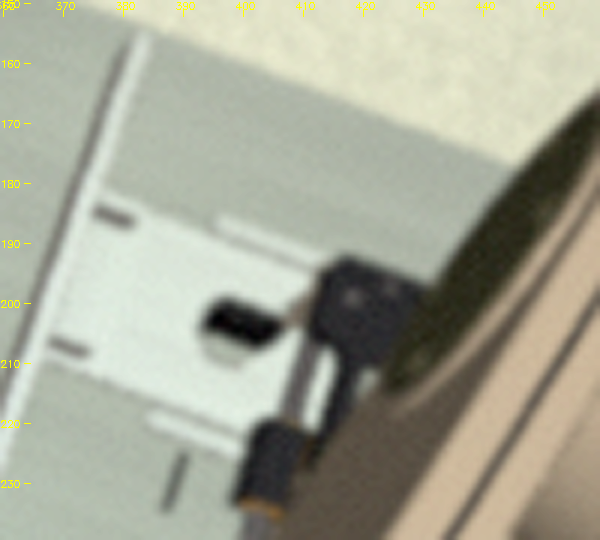

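```bash
python3 -c "
from plant import robot
print(robot.close_job())"
```

```text
the job is handed in; nothing more can be done
None
```

The thumbscrew is locked in the fence and released, and I handed the job in at about 17.4 s of the 72 s allowed. No verdict is reported.

**What I did:**
- I took the screw standing in the rest and lowered it into the foot's slot. It went in on the first try with almost no force.
- I slid the fence about 28–30 mm along +y, pressing about 5 N. The screw dropped into the hidden slot with the fence close to the black mark.
- I pushed it home, turned it about 89° and let go. I then lifted clear and moved the arm back.

**Last checks:**
- **Seating:** the tool went down 17.5 mm from the plate to the seat, against the expected 18 mm. It then met about 14 N of resistance. The highest force I read was 14 N, but I only read forces at the end of each call.
- **Final pictures:** the screw is upright with its collar on the foot, near the middle of its width. The wing lies along the board's y.
- **Clearance:** the gripper touches nothing, and the cheese block in view looks untouched. I did not measure any of the three bystanders again, but the arm stayed well clear of them.

**Disagreements:** the two cameras differed by up to about 4 mm on the board's corners (2–3 mm elsewhere), and the scene camera differed from the robot's own position by about 2.4 mm. I corrected for this before inserting the screw. The screw's distance from the slot's centre was only judged from the picture and the tool's position, at about 1 mm or less.

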